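Put the check weights back in their cases

TASK

The pocket scale has just been checked and its four brass weights are still stacked on the pan. Take the stack apart and stand each weight back in the wooden case whose well was cut for its size, flat on the bottom of the well. Do not press down on the scale with the fingers, and leave the pale green jade bangle lying where it is.

Things in the scene. Friction and masses are not known exactly. Their poses are not given: they have to be found in the camera images.
- weight_big: Bottom and largest of the four plain brass check weights stacked on the scale's pan: a flat solid disc with rounded edges, 42 mm in diameter, 17 mm high, about 200 g. Origin: centre of its underside; z up its axis.
- weight_medium: Second-largest of the four plain brass check weights stacked on the scale's pan: a flat solid disc with rounded edges, 33 mm in diameter, 14 mm high, about 100 g. Origin: centre of its underside; z up its axis.
- weight_small: Third-largest of the four plain brass check weights stacked on the scale's pan: a flat solid disc with rounded edges, 25 mm in diameter, 12 mm high, about 50 g. Origin: centre of its underside; z up its axis.
- weight_tiny: Top and smallest of the four plain brass check weights stacked on the scale's pan: a flat solid disc with rounded edges, 16 mm in diameter, 12 mm high, about 20 g. Origin: centre of its underside; z up its axis.
- case_big: Fixed beech block 66 x 66 mm, 16 mm high, with a round well in its middle for the 42 mm weight: 47 mm wide, 9 mm deep (a seated weight sticks up 8 mm), its mouth bevelled to 56 mm. Its lid, 66 mm square and 14 mm high with a square felt-lined hollow, lies folded flat behind it, 69 mm away along the case's +x (centre to centre). Origin: on the table under the well's middle; z up.
- case_medium: Fixed beech block 57 x 57 mm, 16 mm high, with a round well in its middle for the 33 mm weight: 38 mm wide, 8 mm deep (a seated weight sticks up 6 mm), its mouth bevelled to 47 mm. Its lid, 57 mm square and 14 mm high with a square felt-lined hollow, lies folded flat behind it, 60 mm away along the case's +x (centre to centre). Origin: on the table under the well's middle; z up.
- case_small: Fixed beech block 49 x 49 mm, 16 mm high, with a round well in its middle for the 25 mm weight: 30 mm wide, 7 mm deep (a seated weight sticks up 5 mm), its mouth bevelled to 39 mm. Its lid, 49 mm square and 14 mm high with a square felt-lined hollow, lies folded flat behind it, 52 mm away along the case's +x (centre to centre). Origin: on the table under the well's middle; z up.
- case_tiny: Fixed beech block 40 x 40 mm, 16 mm high, with a round well in its middle for the 16 mm weight: 21 mm wide, 7 mm deep (a seated weight sticks up 5 mm), its mouth bevelled to 30 mm. Its lid, 40 mm square and 14 mm high with a square felt-lined hollow, lies folded flat behind it, 43 mm away along the case's +x (centre to centre). Origin: on the table under the well's middle; z up.
- scale: Black pocket scale, fixed, 130 (x) x 76 mm, 14.5 mm high; its flat pan, 62 x 64 mm, has its top 17.5 mm above the table and its middle 25 mm from the origin along +x. The 128 mm cover, hinged at the +x end (66 mm from the origin), stands open, leaning back from the pan 10 to 35 degrees past upright, up to 140 mm high, and stays so. Origin: centre of the underside; z up.
- bangle: Pale green jade bangle lying loose on the table, a ring 74 mm across outside and 9 mm high; not part of the job. Origin: centre of its underside.

How it is judged:
At the end, for the whole second after the job is handed in: Each of the four weights stands upright (within 0.1 rad) and at rest in the well of the case of its own size, within 5 mm of the well's middle and with its underside no more than 2 mm above the well's floor; the bangle is within 30 mm of where it lay (horizontal distance between weight_big and case_big below 0.005 m and z of weight_big in the frame of case_big below 0.009 m and angle between each of weight_big, weight_medium, weight_small, weight_tiny's own z axis and vertical below 0.1 rad and linear speed of each of weight_big, weight_medium, weight_small, weight_tiny below 0.02 m/s and horizontal distance between weight_medium and case_medium below 0.005 m and z of weight_medium in the frame of case_medium below 0.01 m and horizontal distance between weight_small and case_small below 0.005 m and z of weight_small in the frame of case_small below 0.011 m and horizontal distance between weight_tiny and case_tiny below 0.005 m and z of weight_tiny in the frame of case_tiny below 0.011 m and distance of bangle from where it was at the start of the episode below 0.03 m); the robot touches nothing.
It fails at once if the fingers press on the scale with more than 25 N (contact force between the fingers and scale above 25 N).
It fails at once if the jade bangle is moved more than 30 mm (distance of bangle from where it was at the start of the episode above 0.03 m).
It also fails if it takes over 134 s, if anything falls off the work surface, if the arm or the gripper's body presses on something with over 40 N, if the wrist force passes 120 N, or if a joint passes its speed limit or range.

ROBOT

A 7-joint arm with a two-finger parallel gripper is mounted at the origin on a cart in front of the work surface, level with it; the furniture and walls round the work are solid. World frame = base frame: x ahead of the robot, y to its left, z up, the work surface at z = 0. Lengths are in m, angles in rad, forces in N, time in s.
With the tool pointing down it reaches from about 0.425 to 0.875 m from the base axis. Payload 4.7 kg.
Tool frame: the origin (TCP) lies midway between the tips of the shut fingers; the grasp point (between the pads) lies 19 mm behind it; z points along the fingers, y is the line along which they close (so a half turn about z gives the same grasp; the last joint's range is limited). The gripper opens to 87 mm and grips with 3 to 60 N. Pads are 19 mm wide; open, the fingers measure 117 mm over their backs; the gripper's body (75 mm by 190 mm) begins 51 mm behind the grasp point.
Start: joints at [-1.11, 0.321, -0.07, 1.45, 0.023, 1.371, -0.057], TCP at [0.281, 0.586, 0.188] pointing down, gripper open.
Joint ranges: [-2.86, 2.86], [-0.3, 2.09], [-1.38, 1.24], [0.06, 2.45], [-1.56, 4.7], [0.09, 2.05], [-2.69, 2.69]. Speed limits (rad/s): [2.57, 2.57, 3.14, 3.14, 3.14, 3.14, 3.14].

INTERFACE

Orientations are given as a rotation vector (axis times angle).
In Python, from bench import ctrl gives the robot as it stands. The module is installed in compiled form; this text tells all that it offers.
- The arm moves only by the shell command python3 -m handwheel 'ROWS' [FORCE]. ROWS is JSON, a list of rows, each a list of 7 numbers: the finger opening in m, from 0 to 0.087, then the shift along the tool's x, y, z in m, then the turn, a rotation vector about the tool's x, y, z in degrees. A call has 1 to 12 rows; each row shifts and turns the commanded pose from where the row before left it, along the tool's axes as they then stand; what a row does not reach is not made up. A row lasts 1/8 s, in which the tool goes at most 62.5 mm and 10.7 degrees, less where a joint would pass 70% of its speed; a pose out of reach is approached as far as the arm can. A call is refused whole if a number of a shift passes 0.0625 or a number of a turn 10.7, either way. A call with a gripper value outside its range is refused whole. The fingers move at their own pace and stop on an object; FORCE is the grip in N (left out, the last holds). Time passes only in rows, so rows that do not move let the fingers close. It gives the time, the measured TCP pose, the force, the opening and the grip force at its end, in the units of the state.
- ctrl.get_state(): the state, without advancing time (a new reading comes with each control period).
- ctrl.get_image(name): name is "scene" or "side" or "wrist"; returns (picture, depth): 480x640x3 uint8, blue, green, red; 480x640 float32, m along the optical axis (not along the pixel's ray), 0 where there is no reading.
- ctrl.camera_info(name): a dict with "intrinsics" (3x3 intrinsics, pixels), "R" (3x3) and "t" (3): a world point X has camera coordinates R X + t. Camera axes: x right, y down, z forward; pixel columns grow to the right and rows downward; lengths in m; the calibration is good to about 2 mm. A picture is of the moment at which its call begins: read the wrist's pose just before it. camera_info takes no time and is no camera call; for the wrist camera it gives the pose at the moment of the call.
- ctrl.close_job(): hands the job in; it is judged then, once.
The state is a dict: "time": time; "joint_positions": joint angles; "qd": joint speeds; "joint_torque": joint torques, N m; "position": TCP position; "tool_rot": TCP orientation; "ft_force": force on the tool from outside, world axes, zero at the start; "torque": the same for the moment, N m; "grip_width": opening from 0.0 (shut) to 1.0 (fully open); "grip_force": force on a finger pad.
Only numpy, scipy, OpenCV 4.12 (cv2) and the standard library are available. Lean on these libraries where they do the work, as an engineer would, in place of code of your own. Each camera call takes 0.05 s, during which the arm holds its last target. There are 200 camera calls.

## Working session

There is one attempt and no reset: what is moved stays moved. The work goes in short steps, Python scripts to look and compute and a shell command to move; the robot and the scene stay as the last step left them, time stands still between calls to the robot, and variables do not carry over. Pictures are saved under pics/ and viewed, at most 17 in all, crops included, and the job is handed in when it is done.

```bash
mkdir -p pics; python3 - <<'E'
from bench import ctrl
import cv2,numpy as np
s=ctrl.get_state();print(s)
for n in("scene","side","wrist"):
    p,d=ctrl.get_image(n);cv2.imwrite(f"pics/{n}0.png",p);np.save(f"pics/{n}0.npy",d)
    print(n,ctrl.camera_info(n))
E
```

```text
{'time': 0.0, 'joint_positions': array([-1.10989286,  0.32185341, -0.07009178,  1.45168972,  0.02261153,
        1.37081451, -0.05690784]), 'qd': array([-2.10852128e-03,  2.16763395e-03, -8.07885806e-06,  1.71338702e-04,
       -5.49617390e-04, -1.07547600e-03, -8.99134356e-05]), 'joint_torque': array([-4.87593479e-04, -4.91269720e+01, -4.04511597e-01, -3.12531817e+01,
       -6.40664343e-02,  4.36769030e-02,  1.87696951e-04]), 'position': array([0.28062902, 0.58559376, 0.18713452]), 'tool_rot': array([-6.95891069e-01, -3.06320900e+00,  3.06237639e-03]), 'ft_force': array([-0.28132547,  1.02266781,  0.08570329]), 'torque': array([-0.0177849 , -0.05188736, -0.00744724]), 'grip_force': 0.0, 'grip_width': 0.9983479303466642}
scene {'intrinsics': array([[533.02629312,   0.        , 326.02239512],
       [  0.        , 533.02629312, 249.80418577],
       [  0.        ,   0.        ,   1.        ]]), 'R': array([[-0.75659861, -0.65338056,  0.02554189],
       [-0.27838964,  0.28653153, -0.91673273],
       [ 0.59165678, -0.70070931, -0.39868373]]), 't': array([0.44362103, 0.18839601, 0.8884138 ])}
side {'intrinsics': array([[463.82935023,   0.        , 325.19145671],
       [  0.        , 463.82935023, 237.4432561 ],
       [  0.        ,   0.        ,   1.        ]]), 'R': array([[ 0.89521534, -0.44549034,  0.01130718],
       [-0.23476854, -0.49303167, -0.83773713],
       [ 0.3787786 ,  0.74730056, -0.54595663]]), 't': array([-0.41269139,  0.19873205,  0.64361777])}
wrist {'intrinsics': array([[338.62792912,   0.        , 319.425798  ],
       [  0.        , 338.62792912, 243.76424249],
       [  0.        ,   0.        ,   1.        ]]), 'R': array([[ 0.43269011,  0.90154186, -0.00123949],
       [ 0.87084871, -0.41760262,  0.25928861],
       [ 0.23324193, -0.11327103, -0.96579909]]), 't': array([-0.65094184, -0.03116366,  0.39110584])}
```

View pics/scene0.png

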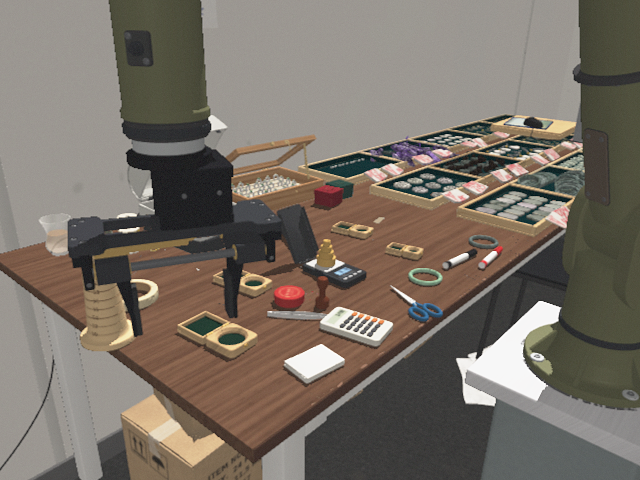

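View pics/side0.png

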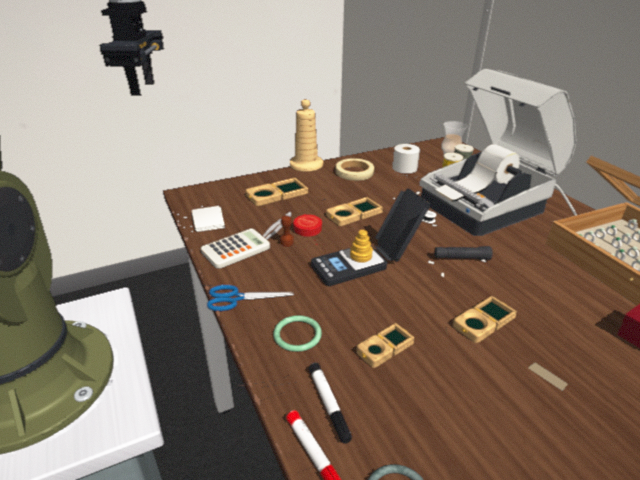

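View pics/wrist0.png

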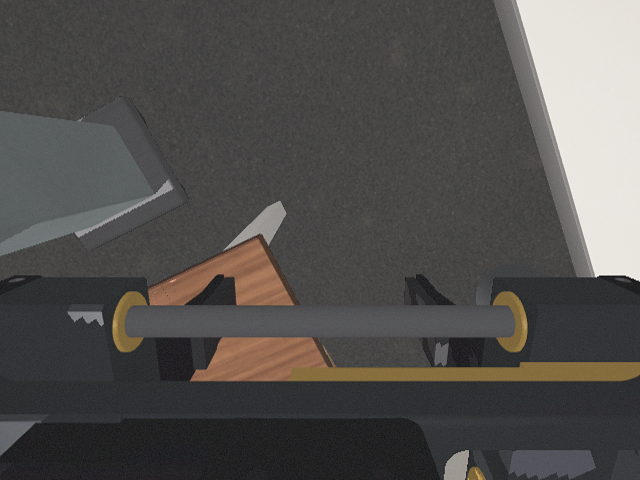

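The scene view shows wells at about (231,340), (256,284), (363,230) and (415,252), with the brass stack at (326,255) and the bangle at (425,277). In the side view the wells are at (263,193), (342,212), (376,348) and (473,323), and the stack is at (361,246). The wrist view shows the floor and the table corner.

```bash
cat > h.py <<'E'
import numpy as np,cv2
from bench import ctrl
def ray(ci,u,v):
    K,R,t=ci["intrinsics"],np.array(ci["R"]),np.array(ci["t"])
    d=R.T@np.linalg.inv(K)@np.array([u,v,1.]);return -R.T@t,d
def plane(ci,uv,z):
    o,d=ray(ci,*uv);return o+d*(z-o[2])/d[2]
def tri(rays):
    A=np.zeros((3,3));b=np.zeros(3)
    for o,d in rays:
        d=d/np.linalg.norm(d);P=np.eye(3)-np.outer(d,d);A+=P;b+=P@o
    X=np.linalg.solve(A,b);return X,[np.linalg.norm(np.cross(X-o,d/np.linalg.norm(d))) for o,d in rays]
def proj(ci,X):
    p=np.array(ci["R"])@X+np.array(ci["t"]);q=ci["intrinsics"]@p;return q[:2]/q[2]
def comps(m,amin,amax=1e9):
    n,l,s,c=cv2.connectedComponentsWithStats(m.astype(np.uint8))
    return [(c[i],s[i],l==i) for i in range(1,n) if amin<s[i][4]<amax]
E
python3 - <<'E'
from h import *
S={}
for n in("scene","side"):
    p=cv2.imread(f"pics/{n}0.png");h=cv2.cvtColor(p,cv2.COLOR_BGR2HSV)
    g=(h[...,0]>60)&(h[...,0]<95)&(h[...,1]>90)&(h[...,2]<110)
    print(n);ci=ctrl.camera_info(n);S[n]=ci
    for c,s,m in comps(g,25,2000):
        print(c.round(1),s[4],plane(ci,c,.008).round(3))
    br=(h[...,0]>15)&(h[...,0]<30)&(h[...,1]>130)&(h[...,2]>90)
    for c,s,m in comps(br,80,3000): print(" brass/beech",c.round(1),s)
E
python3 - <<'E'
import cv2
a=cv2.imread('pics/scene0.png')[210:320,200:460];b=cv2.imread('pics/side0.png')[170:380,230:530]
a=cv2.resize(a,(700,296),interpolation=cv2.INTER_CUBIC);b=cv2.resize(b[60:200],(640,299))
import numpy as np
b=cv2.copyMakeBorder(b,0,0,0,60,0);cv2.imwrite('pics/c0.png',np.vstack([a,b]))
E
```

```text
scene
[452.  133.4] 37 [ 1.111 -1.561  0.008]
[430.6 136.3] 45 [ 1.148 -1.418  0.008]
[468.1 136. ] 28 [ 1.026 -1.565  0.008]
[524.9 145.1] 96 [ 0.747 -1.572  0.008]
[352.2 165.4] 762 [ 1.067 -0.707  0.008]
[489.5 157.6] 28 [ 0.753 -1.218  0.008]
[509.1 161.3] 34 [ 0.67  -1.219  0.008]
[554.8 170.6] 88 [ 0.484 -1.207  0.008]
[429.4 181.7] 593 [ 0.744 -0.727  0.008]
[334.7 184.8] 37 [ 0.949 -0.464  0.008]
[549.2 186.8] 60 [ 0.421 -0.972  0.008]
[516.9 196.3] 374 [ 0.458 -0.786  0.008]
[526.4 218.2] 92 [ 0.353 -0.602  0.008]
[253.3 283.4] 50 [0.61  0.203 0.008]
[203.7 325.7] 294 [0.551 0.375 0.008]
[231.1 338.8] 172 [0.483 0.369 0.008]
 brass/beech [326.5 257.1] [317 245  19  22 174]
side
[289.  186.7] 97 [0.551 0.378 0.008]
[263. 193.] 40 [0.482 0.374 0.008]
[364.4 206.2] 81 [0.668 0.215 0.008]
[342.7 212.9] 35 [0.609 0.21  0.008]
[494.5 310.6] 210 [ 0.683 -0.18   0.008]
[474.3 323.1] 107 [ 0.632 -0.188  0.008]
[395.2 336.8] 139 [ 0.502 -0.158  0.008]
[374.4 349.2] 57 [ 0.46  -0.166  0.008]
 brass/beech [361.4 246.6] [351 229  22  33 546]
```

View pics/c0.png

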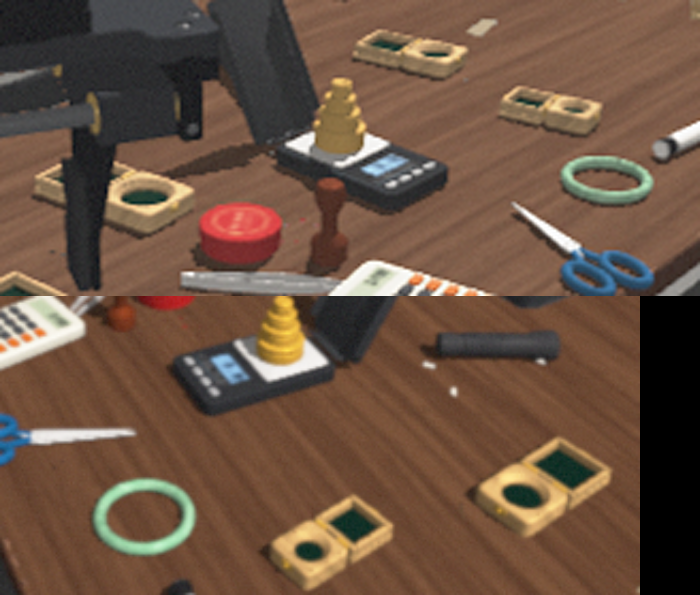

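The crop shows the stack standing on the pan with four steps visible, small to the right of the hinge cover. The case-to-lid spacings (69, 60, 52 and 43 mm) identify the cases: big near (0.48,0.37), medium (0.61,0.21), small (0.63,-0.19), tiny (0.46,-0.165).

```bash
python3 - <<'E'
from h import *
R={}
for n in("scene","side"):
    p=cv2.imread(f"pics/{n}0.png");h=cv2.cvtColor(p,cv2.COLOR_BGR2HSV);ci=ctrl.camera_info(n)
    br=(h[...,0]>15)&(h[...,0]<32)&(h[...,1]>110)&(h[...,2]>60)
    x0=(300,235,350,275) if n=="scene" else (345,222,380,268)
    m=np.zeros_like(br);m[x0[1]:x0[3],x0[0]:x0[2]]=br[x0[1]:x0[3],x0[0]:x0[2]]
    c,s,m=max(comps(m,20),key=lambda k:k[1][4])
    rows=[r for r in range(480) if m[r].any()]
    for r in rows: 
        xs=np.nonzero(m[r])[0];print(r,xs.min(),xs.max(),end='; ')
    print()
    us=[np.nonzero(m[r])[0] for r in rows]
    R[n]=[(ci,(us[0].min()+us[0].max())/2,rows[0]),(ci,np.mean([(u.min()+u.max())/2 for u in us[-8:-4]]),rows[-1])]
print("top",tri([ray(*R[n][0]) for n in R]))
ci=ctrl.camera_info("side")
a,b,c=[plane(ci,q,.0145) for q in((311.6,261),(327,278.8),(385.6,263.8))]
print(a,b,c,np.linalg.norm(b-a),np.linalg.norm(c-b),np.degrees(np.arctan2(*(c-b)[1::-1])),np.degrees(np.arctan2(*(a-b)[1::-1])))
s=ctrl.get_state();w=ctrl.camera_info("wrist")
from scipy.spatial.transform import Rotation as Ro
T=Ro.from_rotvec(s["tool_rot"]).as_matrix();print(T.round(3));C=-np.array(w["R"]).T@w["t"]
print("cam in tool",T.T@(C-s["position"]),(T.T@np.array(w["R"]).T).round(3))
E
```

```text
239 324 329; 240 323 330; 241 323 330; 242 323 330; 243 323 330; 244 321 330; 245 321 331; 246 321 331; 247 321 331; 248 321 331; 249 319 332; 250 319 333; 251 319 333; 252 319 333; 253 319 333; 254 318 333; 255 317 334; 256 316 335; 257 317 335; 258 317 335; 259 318 334; 260 318 334; 261 317 334; 262 317 334; 263 317 334; 264 318 333; 265 320 333; 266 323 329; 
229 361 364; 230 359 366; 231 358 367; 232 358 367; 233 358 367; 234 358 367; 235 356 368; 236 356 369; 237 355 369; 238 355 370; 239 354 369; 240 354 369; 241 353 370; 242 352 371; 243 352 371; 244 352 370; 245 352 370; 246 351 371; 247 351 372; 248 350 372; 249 351 372; 250 351 372; 251 350 371; 252 350 371; 253 350 371; 254 350 371; 255 351 371; 256 351 371; 257 351 371; 258 352 370; 259 353 369; 260 355 368; 261 358 366; 
top (array([0.55450074, 0.0391769 , 0.07596002]), [np.float64(0.001081179240226836), np.float64(0.0010811792402267762)])
[0.46620031 0.06757551 0.0145    ] [0.46811026 0.00749768 0.0145    ] [5.85919138e-01 5.50959776e-04 1.45000000e-02] 0.06010818525095482 0.1180135090204733 -3.3745959621412482 91.82089370930649
[[-0.902  0.432 -0.001]
 [ 0.432  0.902 -0.001]
 [-0.    -0.001 -1.   ]]
cam in tool [ 0.07092006  0.00164045 -0.19761383] [[-0.001 -0.966 -0.259]
 [ 1.    -0.001  0.   ]
 [-0.    -0.259  0.966]]
```

```bash
python3 -m handwheel '[[0.087,0,0,-0.03,0,0,-8.5],[0.087,0,0,-0.03,0,0,-8.5],[0.087,0,0,0,0,0,-8.6]]' 20; python3 -m handwheel '[[0.087,-0.0247,-0.0498,0,0,0,0],[0.087,-0.0247,-0.0498,0,0,0,0],[0.087,-0.0247,-0.0498,0,0,0,0],[0.087,-0.0247,-0.0498,0,0,0,0],[0.087,-0.0247,-0.0498,0,0,0,0],[0.087,-0.0247,-0.0498,0,0,0,0],[0.087,-0.0247,-0.0498,0,0,0,0],[0.087,-0.0247,-0.0498,0,0,0,0],[0.087,-0.0247,-0.0498,0,0,0,0],[0.087,-0.0247,-0.0498,0,0,0,0],[0.087,-0.0247,-0.0498,0,0,0,0],[0.087,0,0,0,0,0,0]]'; python3 - <<'E'
from h import *
s=ctrl.get_state();ci=ctrl.camera_info("wrist");p,d=ctrl.get_image("wrist");cv2.imwrite("pics/w1.png",p);print(s["position"],s["tool_rot"],s["time"]);np.save("pics/w1.npy",d)
import pickle;pickle.dump((s,ci),open("pics/w1.pkl","wb"))
E
```

```text
time: 0.52
position: [0.2814, 0.5875, 0.2512]
tool_rot: [-0.008, 3.14, 0.007]
ft_force: [0.1, -0.5, 0.2]
grip_width: 0.994
grip_force: 0.0
time: 2.02
position: [0.5536, 0.0323, 0.248]
tool_rot: [0.015, 3.141, -0.004]
ft_force: [-0.2, 0.9, 1.1]
grip_width: 1.006
grip_force: 0.0
[0.55357492 0.03225107 0.2480078 ] [ 0.01476216  3.14137949 -0.00412877] 2.025
```

View pics/w1.png

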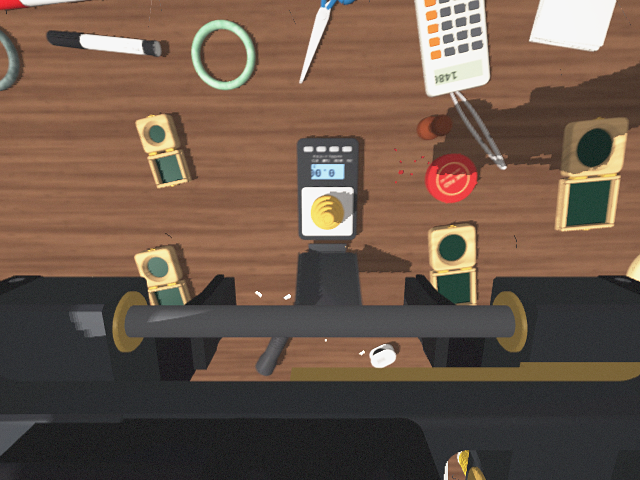

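The wrist view shows wells at (157,133) tiny, (159,267) small, (453,247) medium and (594,147) big. The stack is at (327,210) on the pan, the cover leans away below it, and the bangle is at (223,55).

```bash
cat >> h.py <<'E'
GR={"big":(594,147,.0093),"medium":(453,247,.0098),"small":(159,267,.0103),"tiny":(157,133,.0103)}
def green(p):
    h=cv2.cvtColor(p,cv2.COLOR_BGR2HSV);return (h[...,0]>60)&(h[...,0]<95)&(h[...,1]>80)&(h[...,2]<130)
def near(p,uv,r=15):
    L=[c for c in comps(green(p),20,6000) if np.hypot(*(c[0]-uv))<r]
    if not L:return None
    c,s,m=min(L,key=lambda c:np.hypot(*(c[0]-uv)))
    k=max(cv2.findContours(m.astype(np.uint8),0,1)[0],key=len)
    e=cv2.fitEllipse(cv2.convexHull(k));return np.array(e[0]),e[1],s[4]
E
python3 - <<'E'
from h import *
import pickle
s,ci=pickle.load(open("pics/w1.pkl","rb"));W=cv2.imread("pics/w1.png")
P={n:cv2.imread(f"pics/{n}0.png") for n in("scene","side")}
for k,(u,v,z) in GR.items():
    r=near(W,(u,v));X=plane(ci,r[0],z);print(k,r[0].round(1),r[2],"wrist",X.round(4))
    rs=[ray(ci,*r[0])]
    for n in P:
        cn=ctrl.camera_info(n);q=near(P[n],proj(cn,X),10)
        if q: print("  ",n,q[2],plane(cn,q[0],z).round(4));rs.append(ray(cn,*q[0]))
    if len(rs)>1:print("   tri",tri(rs)[0].round(4))
c=W[150:270,270:390];cv2.imwrite("pics/c1.png",cv2.resize(c,(600,600),interpolation=cv2.INTER_CUBIC))
for z in(.0175,.0345,.0485,.0605,.0725):print(z,proj(ci,np.array([.553,.038,z])))
E
```

```text
big [593.9 147.4] 801 wrist [0.4803 0.3732 0.0093]
   scene 201 [0.4812 0.3701 0.0093]
   side 42 [0.4807 0.3712 0.0093]
   tri [0.4804 0.3713 0.0102]
medium [452.  247.3] 493 wrist [0.6069 0.2095 0.0098]
   scene 52 [0.6078 0.205  0.0098]
   side 37 [0.6075 0.2066 0.0098]
   tri [0.6067 0.2072 0.0108]Traceback (most recent call last):
  File "<stdin>", line 6, in <module>
TypeError: 'NoneType' object is not subscriptable
```

```bash
sed -i 's/\[...,1\]>80)&(h\[...,2\]<130)/[...,1]>45)\&(h[...,2]<170)/; s/h\[...,0\]>60/h[...,0]>45/' h.py; python3 - <<'E'
from h import *
import pickle
s,ci=pickle.load(open("pics/w1.pkl","rb"));W=cv2.imread("pics/w1.png")
h=cv2.cvtColor(W,cv2.COLOR_BGR2HSV);print(h[267,159],h[133,157])
P={n:cv2.imread(f"pics/{n}0.png") for n in("scene","side")}
for k,(u,v,z) in GR.items():
    r=near(W,(u,v))
    if not r: continue
    X=plane(ci,r[0],z);print(k,r[0].round(1),np.round(r[1],1),r[2],"wrist",X.round(4))
    rs=[ray(ci,*r[0])]
    for n in P:
        cn=ctrl.camera_info(n);q=near(P[n],proj(cn,X),10)
        if q: print("  ",n,q[2],plane(cn,q[0],z).round(4));rs.append(ray(cn,*q[0]))
    if len(rs)>1:print("   tri",tri(rs)[0].round(4))
c=W[150:270,270:390];cv2.imwrite("pics/c1.png",cv2.resize(c,(600,600),interpolation=cv2.INTER_CUBIC))
for z in(.0175,.0345,.0485,.0605,.0725):print(z,proj(ci,np.array([.553,.038,z])))
E
```

```text
[ 75  64 131] [ 76  68 102]
big [593.9 147.3] [31.4 38.8] 967 wrist [0.4802 0.3732 0.0093]
   scene 217 [0.4812 0.37   0.0093]
   side 59 [0.4807 0.3718 0.0093]
   tri [0.4802 0.3713 0.0103]
medium [451.8 247.2] [24.1 26.7] 516 wrist [0.6068 0.2093 0.0098]
   scene 60 [0.6079 0.205  0.0098]
   side 46 [0.607  0.2067 0.0098]
   tri [0.6065 0.2073 0.0108]
small [157.6 266.8] [17.  20.7] 286 wrist [ 0.6306 -0.1874  0.0103]
   side 119 [ 0.6302 -0.1903  0.0103]
   tri [ 0.6316 -0.1887  0.0082]
tiny [156.8 133.7] [13.7 16.6] 186 wrist [ 0.4587 -0.1652  0.0103]
   side 68 [ 0.4587 -0.1683  0.0103]
   tri [ 0.4591 -0.1665  0.0083]
0.0175 [323.22384805 209.37304099]
0.0345 [323.33130722 211.60898287]
0.0485 [323.42640183 213.58765062]
0.0605 [323.51316058 215.39287123]
0.0725 [323.60523466 217.30868976]
```

View pics/c1.png

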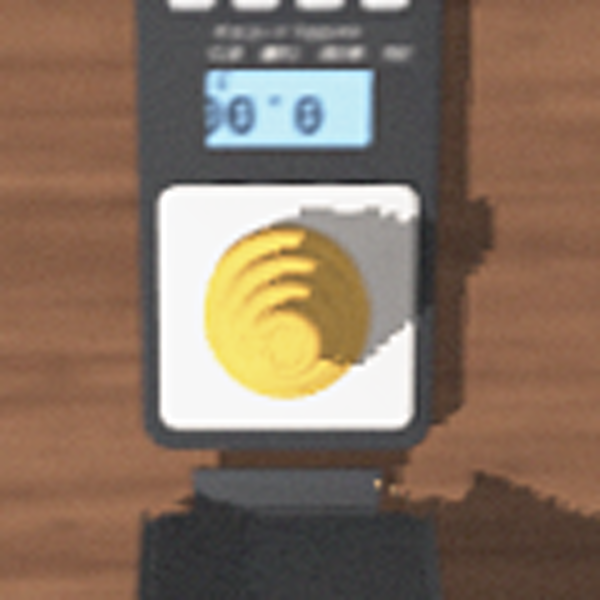

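```bash
python3 -m handwheel '[[0.045,0,0.003,0.05,0,0,0],[0.045,0,0.003,0.05,0,0,0],[0.045,0,0.002,0.043,0,0,0],[0.045,0,0,0.01,0,0,0],[0.045,0,0,0,0,0,0]]' 15; cat >> h.py <<'E'
def look(name):
    s=ctrl.get_state();ci=ctrl.camera_info("wrist");p,d=ctrl.get_image("wrist");cv2.imwrite(f"pics/{name}.png",p)
    print(s["position"].round(4),s["tool_rot"].round(3),s["time"]);return s,ci,p
E
python3 - <<'E'
from h import *
s,ci,p=look("w2")
h=cv2.cvtColor(p,cv2.COLOR_BGR2HSV);br=(h[...,0]>15)&(h[...,0]<32)&(h[...,1]>110)&(h[...,2]>60)
for c,st,m in comps(br,300):print(c,st)
print(proj(ci,s["position"]))
cv2.imwrite("pics/c2.png",cv2.resize(p[120:420,170:470],(600,600)))
E
```

```text
time: 2.7
position: [0.5526, 0.0473, 0.0957]
tool_rot: [0.002, -3.142, -0.0]
ft_force: [-0.2, -0.2, -0.1]
grip_width: 0.553
grip_force: 0.0
[0.5526 0.0473 0.0957] [ 2.000e-03 -3.142e+00 -0.000e+00] 2.7
[309.66530427 245.65213442] [ 284  219   52   55 2202]
[203.54597701 321.5704023 ] [195 291  23  61 696]
[435.28075253 321.64254703] [422 292  23  60 691]
[405.1277034  372.62718847] [ 199  362  389   19 5826]
[316.72060871 270.50177658]
```

View pics/c2.png

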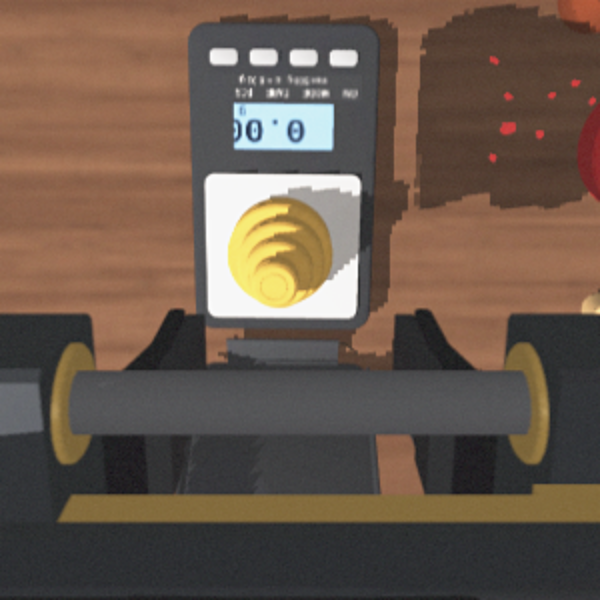

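The crop shows the tiny weight's top at image (308.5,263), with the fingers at columns 272 and 367, so their midpoint is near 319. The weight is therefore a few mm to -y of the TCP.

```bash
python3 - <<'E'
from h import *
s=ctrl.get_state();ci=ctrl.camera_info("wrist");print(s["position"],plane(ci,(308.5,263),.0725),plane(ci,(310,246),.026))
p=cv2.imread("pics/w2.png");h=cv2.cvtColor(p,cv2.COLOR_BGR2HSV)
for k in("medium","small","tiny","big"):
    X=dict(big=(.4802,.371,.01),medium=(.607,.2075,.01),small=(.6305,-.1885,.01),tiny=(.4588,-.1665,.01))[k]
    q=proj(ci,np.array(X));r=near(p,q,15);print(k,q.round(),None if not r else (r[0],r[2],plane(ci,r[0],.01)))
E
```

```text
[0.55358297 0.04711095 0.09681229] [0.55680638 0.04121697 0.0725    ] [0.55756367 0.0410023  0.026     ]
medium [495. 294.] None
small [ 63. 317.] None
tiny [ 47. 120.] (array([ 46.19617844, 121.30201721]), np.int32(479), array([ 0.45952825, -0.16768032,  0.01      ]))
big [718. 149.] None
```

```bash
python3 -m handwheel '[[0.045,-0.0025,-0.0065,0,0,0,0],[0.045,0,0,0.015,0,0,0],[0.045,0,0,0.0145,0,0,0],[0.045,0,0,0,0,0,0]]' 15; python3 -m handwheel '[[0.01,0,0,0,0,0,0],[0.01,0,0,0,0,0,0],[0.01,0,0,0,0,0,0],[0.01,0,0,0,0,0,0]]' 15; python3 -m handwheel '[[0.01,0,0,-0.02,0,0,0],[0.01,0,0,-0.02,0,0,0],[0.01,0,0,0,0,0,0],[0.01,0,0,0,0,0,0]]'; python3 - <<'E'
from h import *
s,ci,p=look("w3")
print(proj(ci,s["position"]))
cv2.imwrite("pics/c3.png",cv2.resize(p[140:340,220:420],(600,600)))
E
```

```text
time: 3.25
position: [0.5534, 0.0398, 0.0638]
tool_rot: [0.0, -3.138, 0.001]
ft_force: [0.3, -0.7, 0.6]
grip_width: 0.52
grip_force: 0.0
time: 3.75
position: [0.5553, 0.04, 0.066]
tool_rot: [-0.0, 3.141, 0.0]
ft_force: [-0.3, 0.0, 0.9]
grip_width: 0.163
grip_force: 0.0
time: 4.25
position: [0.5547, 0.0399, 0.1051]
tool_rot: [0.0, -3.141, -0.0]
ft_force: [0.3, 0.0, 0.4]
grip_width: 0.116
grip_force: 0.0
[0.5547 0.0399 0.1051] [ 0.    -3.141 -0.   ] 4.25
[316.80137766 270.55188698]
```

View pics/c3.png

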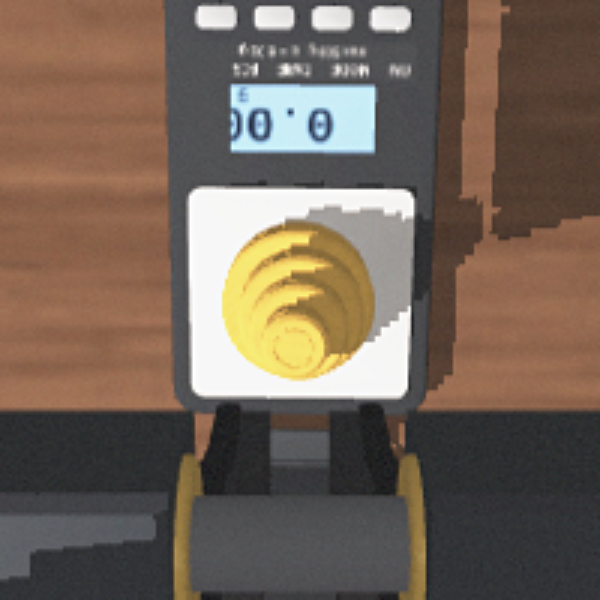

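The fingers closed past the weight without touching it, and the stack is undisturbed. In this crop the fingertips lie at row 277, while the tiny weight's top is at (318,256). I'll check fingertip position against the fixed cameras.

```bash
python3 - <<'E'
from h import *
I=[]
for n,b in(("scene",(270,190,400,290)),("side",(300,170,430,270))):
    p,d=ctrl.get_image(n);ci=ctrl.camera_info(n);cv2.imwrite(f"pics/{n}1.png",p)
    print(n,proj(ci,np.array([.5547,.0399,.1051])),proj(ci,np.array([.5547,.0399,.0725])))
    I.append(cv2.resize(p[b[1]:b[3],b[0]:b[2]],(390,300),interpolation=cv2.INTER_CUBIC))
cv2.imwrite("pics/c4.png",np.hstack(I))
E
```

```text
scene [326.27820466 226.12517167] [325.8926387  240.12612648]
side [362.97420916 215.42852709] [361.97482906 230.90210697]
```

View pics/c4.png

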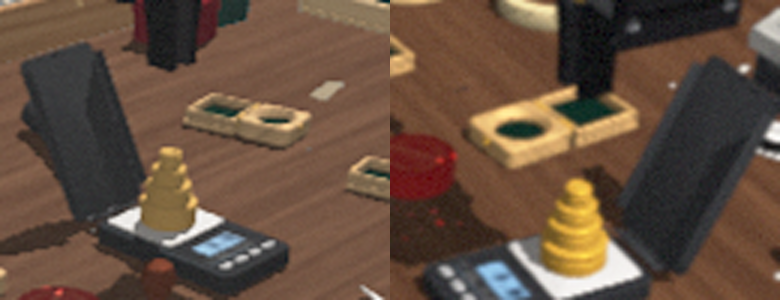

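```bash
python3 - <<'E'
from h import *
s=ctrl.get_state();print(s)
print(tri([ray(ctrl.camera_info("scene"),326.7,212.5),ray(ctrl.camera_info("side"),365.7,201)]))
d=np.load("pics/w1.npy");
p,d=ctrl.get_image("wrist");ci=ctrl.camera_info("wrist")
for uv in((302,285),(340,285),(302,279),(318,256),(320,230)):
    o,r=ray(ci,*uv);z=d[uv[1],uv[0]];print(uv,z,o+r*z)
E
```

```text
{'time': 4.4, 'joint_positions': array([-0.43315112,  0.18231947,  0.34937909,  1.80571321, -0.06739842,
        1.16681762,  1.50832202]), 'qd': array([-0.00073856, -0.00141753,  0.00144328, -0.00421651,  0.00031216,
        0.00160242, -0.0008653 ]), 'joint_torque': array([ 7.11791261e-03, -3.73640513e+01,  2.11715430e+00, -2.93070978e+01,
        4.16959799e-02,  8.06856737e-02,  5.39296725e-04]), 'position': array([0.55438308, 0.03983984, 0.10475627]), 'tool_rot': array([ 1.59013925e-05, -3.13997253e+00,  4.46927364e-04]), 'ft_force': array([-0.79855493, -0.45675625,  0.18550174]), 'torque': array([ 0.00714335, -0.00117634, -0.00208768]), 'grip_force': 0.0, 'grip_width': 0.11128945891130501}
(array([0.55675245, 0.03735589, 0.13501646]), [np.float64(4.3875125055015763e-05), np.float64(4.3875125054901204e-05)])
(302, 285) 0.16189449 [0.54542789 0.03317206 0.15124211]
(340, 285) 0.16163039 [0.54534088 0.05132366 0.1514751 ]
(302, 279) 0.16886261 [0.54515293 0.03280809 0.14395721]
(318, 256) 0.23907216 [0.55462672 0.04043114 0.07381212]
(320, 230) 0.25904086 [0.54125549 0.0418674  0.04957601]
```

```bash
python3 - <<'E'
from h import *
p,d=ctrl.get_image("wrist");ci=ctrl.camera_info("wrist")
for u in (298,304,336,342):
  print(u,[(v,round(d[v,u],3),(lambda o,r:(o+r*d[v,u]).round(3).tolist())(*ray(ci,u,v))) for v in (270,273,274,275,276,277,278,281)])
E
```

```text
298 [(270, np.float32(0.3), [0.585, 0.022, 0.019]), (273, np.float32(0.302), [0.588, 0.022, 0.017]), (274, np.float32(0.171), [0.544, 0.031, 0.141]), (275, np.float32(0.17), [0.544, 0.031, 0.143]), (276, np.float32(0.169), [0.544, 0.031, 0.144]), (277, np.float32(0.168), [0.544, 0.031, 0.145]), (278, np.float32(0.166), [0.544, 0.031, 0.147]), (281, np.float32(0.163), [0.544, 0.031, 0.15])]
304 [(270, np.float32(0.3), [0.585, 0.028, 0.019]), (273, np.float32(0.304), [0.588, 0.028, 0.016]), (274, np.float32(0.303), [0.589, 0.028, 0.017]), (275, np.float32(0.305), [0.591, 0.027, 0.015]), (276, np.float32(0.304), [0.591, 0.028, 0.016]), (277, np.float32(0.172), [0.545, 0.034, 0.141]), (278, np.float32(0.17), [0.545, 0.034, 0.143]), (281, np.float32(0.166), [0.545, 0.034, 0.147])]
336 [(270, np.float32(0.301), [0.585, 0.056, 0.018]), (273, np.float32(0.304), [0.589, 0.056, 0.016]), (274, np.float32(0.305), [0.59, 0.056, 0.015]), (275, np.float32(0.304), [0.59, 0.056, 0.016]), (276, np.float32(0.304), [0.591, 0.056, 0.017]), (277, np.float32(0.172), [0.545, 0.05, 0.141]), (278, np.float32(0.17), [0.545, 0.05, 0.142]), (281, np.float32(0.165), [0.545, 0.05, 0.148])]
342 [(270, np.float32(0.301), [0.585, 0.061, 0.018]), (273, np.float32(0.303), [0.588, 0.062, 0.016]), (274, np.float32(0.171), [0.544, 0.053, 0.141]), (275, np.float32(0.171), [0.544, 0.053, 0.142]), (276, np.float32(0.168), [0.544, 0.053, 0.144]), (277, np.float32(0.168), [0.544, 0.053, 0.145]), (278, np.float32(0.166), [0.544, 0.053, 0.146]), (281, np.float32(0.162), [0.544, 0.052, 0.151])]
```

Fixed and wrist views agree that the real fingertips sit about 30–36 mm above the reported TCP height, so I closed above the weight. x and y line up. I'll re-descend and check tip height directly.

```bash
python3 -m handwheel '[[0.04,0,-0.001,0,0,0,0],[0.04,0,0,0.02,0,0,0],[0.04,0,0,0.02,0,0,0],[0.04,0,0,0.02,0,0,0],[0.04,0,0,0.008,0,0,0],[0.04,0,0,0,0,0,0],[0.04,0,0,0,0,0,0]]' 15; python3 - <<'E'
from h import *
I=[]
print(ctrl.get_state()["position"])
for n,b in(("scene",(280,210,370,280)),("side",(315,190,405,260))):
    p,d=ctrl.get_image(n);I.append(cv2.resize(p[b[1]:b[3],b[0]:b[2]],(386,300),interpolation=cv2.INTER_CUBIC))
cv2.imwrite("pics/c5.png",np.hstack(I))
p,d=ctrl.get_image("wrist");ci=ctrl.camera_info("wrist")
for u in range(250,400,6):
  for v in range(262,300):
    o,r=ray(ci,u,v);X=o+r*d[v,u]
    if d[v,u]>0 and d[v,u]<.185: print(u,v,X.round(4));break
E
```

```text
time: 5.38
position: [0.5558, 0.039, 0.0386]
tool_rot: [0.0, 3.14, 0.0]
ft_force: [0.2, -0.3, 0.7]
grip_width: 0.461
grip_force: 0.0
[0.55584146 0.0389601  0.03861539]
250 296 [0.5453 0.0106 0.1005]
256 288 [0.5446 0.0119 0.0931]
262 276 [0.5445 0.0121 0.078 ]
268 274 [0.5453 0.0144 0.0731]
274 277 [0.5458 0.0178 0.0759]
280 277 [0.5462 0.0207 0.075 ]
304 268 [0.5463 0.0322 0.0609]
310 263 [0.5436 0.0355 0.0604]
316 263 [0.5434 0.0388 0.0611]
322 262 [0.5426 0.042  0.0616]
328 262 [0.5431 0.0453 0.0601]
334 266 [0.545  0.0486 0.0614]
340 273 [0.5489 0.0519 0.0617]
364 277 [0.5462 0.0632 0.075 ]
370 274 [0.5449 0.0663 0.0743]
376 275 [0.545  0.0691 0.0754]
382 286 [0.5451 0.0696 0.0898]
388 295 [0.5448 0.0703 0.1006]
```

View pics/c5.png

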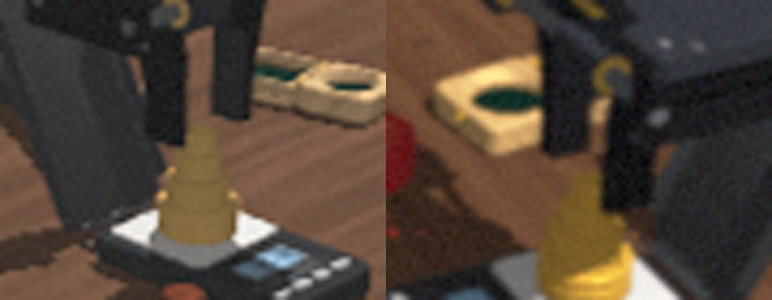

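Both fingertips are level with the top of the tiny weight, at z ≈ 0.072–0.074, and straddle it centrally (mid-column 322 for both). I'll go 7 mm lower and close.

```bash
python3 -m handwheel '[[0.04,0,0,0.007,0,0,0],[0.01,0,0,0,0,0,0],[0.01,0,0,0,0,0,0],[0.01,0,0,0,0,0,0],[0.01,0,0,0,0,0,0],[0.01,0,0,0,0,0,0],[0.01,0,0,0,0,0,0]]' 15
```

```text
time: 6.4
position: [0.5552, 0.0389, 0.0308]
tool_rot: [-0.0, 3.141, 0.0]
ft_force: [-0.3, 0.6, 0.0]
grip_width: 0.174
grip_force: 15.0
```

```bash
python3 -m handwheel '[[0.01,0,0,-0.02,0,0,0],[0.01,0,0,-0.04,0,0,0],[0.01,0.03,-0.05,-0.01,0,0,0],[0.01,0.03,-0.055,0,0,0,0],[0.01,0.025,-0.055,0,0,0,0],[0.01,0.012,-0.047,0,0,0,0],[0.01,0,0,0,0,0,0],[0.01,0,0,0,0,0,0],[0.01,0,0,0,0,0,0]]'; cat >> h.py <<'E'
def brass(p):
    h=cv2.cvtColor(p,cv2.COLOR_BGR2HSV);return (h[...,0]>15)&(h[...,0]<32)&(h[...,1]>110)&(h[...,2]>60)
E
python3 - <<'E'
from h import *
s,ci,p=look("w6")
for c,st,m in comps(brass(p),100):print(c.round(1),st)
for c,st,m in comps(green(p),60):print("g",c.round(1),st,plane(ci,c,.0103).round(4))
cv2.imwrite("pics/c6.png",cv2.resize(p[150:350,220:420],(600,600)))
E
```

```text
time: 7.52
position: [0.4587, -0.1664, 0.1006]
tool_rot: [0.004, -3.141, -0.001]
ft_force: [0.1, 0.1, 0.6]
grip_width: 0.176
grip_force: 15.0
[ 0.4587 -0.1664  0.1006] [ 4.000e-03 -3.141e+00 -1.000e-03] 7.525
[319.5 291.2] [305 276  30  29 784]
[271.5 321.3] [267 291  12  61 394]
[367.4 321.3] [361 291  11  61 390]
[557.8 349.6] [538 337  41  37 664]
[329.5 372.7] [ 121  362  387   19 5787]
g [318.5 236.2] [308 226  22  22 389] [ 0.4589 -0.1657  0.0103]
g [328.7 271.9] [309 264  36  21 326] [ 0.492  -0.1564  0.0103]
```

View pics/c6.png

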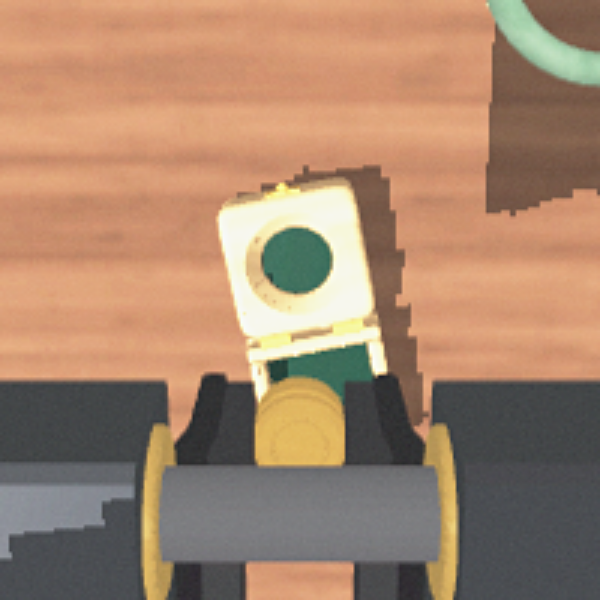

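```bash
python3 - <<'E'
from h import *
ci=ctrl.camera_info("wrist");p,d=ctrl.get_image("wrist")
for v in(277,280,283,286,290,294,297,300,303):
    o,r=ray(ci,320,v);print(v,(o+r*d[v,320]).round(4))
E
```

```text
277 [ 0.45   -0.1646  0.135 ]
280 [ 0.4504 -0.1646  0.1382]
283 [ 0.4503 -0.1646  0.1423]
286 [ 0.4517 -0.1646  0.1428]
290 [ 0.4537 -0.1646  0.143 ]
294 [ 0.4558 -0.1646  0.1431]
297 [ 0.4574 -0.1646  0.1431]
300 [ 0.459  -0.1646  0.1432]
303 [ 0.4602 -0.1646  0.1441]
```

```bash
python3 -m handwheel '[[0.01,-0.001,-0.001,0.03,0,0,0],[0.01,0,0,0.04,0,0,0],[0.01,0,0,0.035,0,0,0],[0.01,0,0,0.0085,0,0,0],[0.01,0,0,0,0,0,0],[0.01,0,0,0.002,0,0,0],[0.01,0,0,0.002,0,0,0],[0.01,0,0,0,0,0,0]]'
```

```text
time: 8.62
position: [0.4596, -0.169, -0.0163]
tool_rot: [-0.0, 3.141, 0.0]
ft_force: [-0.6, 0.3, 0.1]
grip_width: 0.175
grip_force: 15.0
```

```bash
python3 -m handwheel '[[0.035,0,0,0,0,0,0],[0.035,0,0,0,0,0,0],[0.035,0,0,0,0,0,0],[0.035,0,0,-0.03,0,0,0],[0.035,0,0,-0.05,0,0,0],[0.035,0,0,-0.05,0,0,0],[0.035,0,0,0,0,0,0]]'; python3 - <<'E'
from h import *
s,ci,p=look("w7")
cv2.imwrite("pics/c7.png",cv2.resize(p[150:350,220:420],(600,600)))
d=ctrl.get_image("wrist")[1]
q=proj(ci,np.array([.459,-.166,.021]));print(q)
cands=[c for c in comps(brass(p),60) if np.hypot(*(c[0]-q))<25]
for c,st,m in cands:
    print(c,st); v,u=np.round(c[::-1]).astype(int)
    for dv in(-8,-4,0,4):
        for du in (-4,0,4):
            o,r=ray(ci,u+du,v+dv);print((o+r*d[v+dv,u+du]).round(4),end=' ')
E
```

```text
time: 9.5
position: [0.4624, -0.1698, 0.1173]
tool_rot: [-0.0, 3.133, -0.001]
ft_force: [0.6, 0.0, -0.3]
grip_width: 0.406
grip_force: 0.0
[ 0.4624 -0.1698  0.1173] [-0.000e+00  3.133e+00 -1.000e-03] 9.5
[322.09257221 229.61998321]
[322.76056338 223.49295775] [312 218  18  19  71]
[ 0.4462 -0.1687  0.0189] [ 0.4462 -0.1652  0.0189] [ 0.446  -0.1617  0.0202] [ 0.4514 -0.1688  0.0109] [ 0.4513 -0.1651  0.0115] [ 0.4507 -0.1615  0.0143] [ 0.453  -0.1687  0.0209] [ 0.4534 -0.1652  0.0193] [ 0.455  -0.1615  0.0115] [ 0.4558 -0.1687  0.0246] [ 0.456  -0.1652  0.0239] [ 0.4561 -0.1617  0.0233]
```

View pics/c7.png

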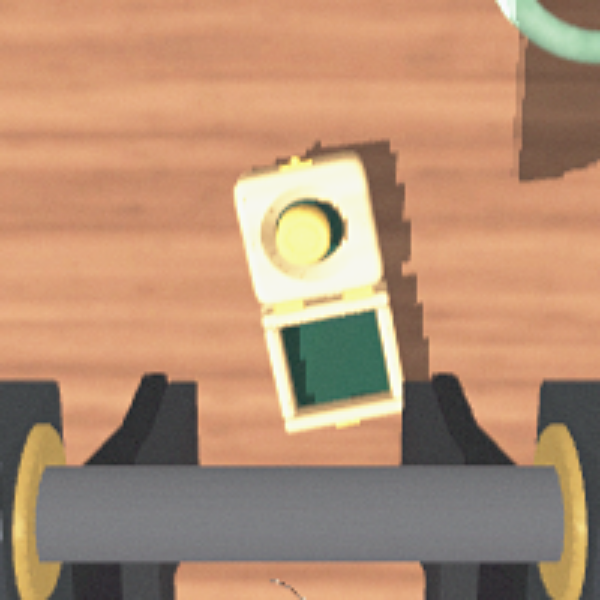

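The tiny weight sits in its well at about (321,228), upright, slightly to the -y side. Now back to the stack for the small weight.

```bash
python3 -m handwheel '[[0.05,-0.024,0.052,0,0,0,0],[0.05,-0.024,0.052,0,0,0,0],[0.05,-0.024,0.052,0,0,0,0],[0.05,-0.024,0.052,0,0,0,0],[0.05,0,0,0.03,0,0,0],[0.05,0,0,0.01,0,0,0],[0.05,0,0,0,0,0,0],[0.05,0,0,0,0,0,0]]'; python3 - <<'E'
from h import *
s,ci,p=look("w8");d=ctrl.get_image("wrist")[1];ci=ctrl.camera_info("wrist")
V,U=np.nonzero(brass(p)[:300]);print(U.min(),U.max())
O=np.array([ (lambda o,r:o+r*d[v,u])(*ray(ci,u,v)) for v,u in zip(V,U) if d[v,u]>0 and 240<u<400])
for z in(.0605,.0485,.0345):
    m=abs(O[:,2]-z)<.0015;q=O[m];print(z,m.sum(),q.min(0).round(4),q.max(0).round(4),((q.min(0)+q.max(0))/2).round(4))
E
```

```text
time: 10.6
position: [0.5555, 0.0381, 0.0739]
tool_rot: [0.003, 3.141, 0.0]
ft_force: [-0.7, 0.3, 0.0]
grip_width: 0.576
grip_force: 0.0
[0.5555 0.0381 0.0739] [3.000e-03 3.141e+00 0.000e+00] 10.6
0 637
0.0605 776 [0.5422 0.0293 0.0591] [0.5668 0.0536 0.062 ] [0.5545 0.0414 0.0606]
0.0485 400 [0.5376 0.026  0.047 ] [0.5677 0.0585 0.05  ] [0.5526 0.0422 0.0485]
0.0345 447 [0.5335 0.0215 0.033 ] [0.5721 0.0619 0.036 ] [0.5528 0.0417 0.0345]
```

```bash
python3 -m handwheel '[[0.05,0.0005,0.001,0.025,0,0,0],[0.05,0,0,0.02,0,0,0],[0.05,0,0,0.008,0,0,0],[0.05,0,0,0,0,0,0],[0.018,0,0,0,0,0,0],[0.018,0,0,0,0,0,0],[0.018,0,0,0,0,0,0],[0.018,0,0,0,0,0,0],[0.018,0,0,0,0,0,0],[0.018,0,0,0,0,0,0]]' 20
```

```text
time: 11.95
position: [0.555, 0.0401, 0.0206]
tool_rot: [-0.0, 3.141, 0.0]
ft_force: [-0.7, 0.6, 3.6]
grip_width: 0.271
grip_force: 20.0
```

```bash
python3 -m handwheel '[[0.018,0,0,-0.02,0,0,0],[0.018,0,0,-0.055,0,0,0],[0.018,0,-0.055,-0.01,0,0,0],[0.018,-0.01,-0.055,0,0,0,0],[0.018,-0.03,-0.053,0,0,0,0],[0.018,-0.03,-0.05,0,0,0,0],[0.018,-0.0055,-0.015,0,0,0,0],[0.018,0,0,0,0,0,0],[0.018,0,0,0,0,0,0],[0.018,0,0,0,0,0,0]]'; cat >> h.py <<'E'
def pts(ci,d,mask):
    V,U=np.nonzero(mask&(d>0));K=np.linalg.inv(ci["intrinsics"]);R=np.array(ci["R"])
    C=(K@np.vstack([U,V,np.ones(len(U))]))*d[V,U];return (R.T@(C-np.array(ci["t"])[:,None])).T,U,V
def held(s,ci,p,d):
    O,U,V=pts(ci,d,brass(p)&(np.arange(480)[:,None]<310)&(d<.2)&(np.abs(np.arange(640)-320)<45))
    zt=np.median(O[:,2][O[:,2]>np.percentile(O[:,2],60)]);print("held top z",zt.round(4),"min x",np.percentile(O[:,0],2).round(4),"y",np.percentile(O[:,1],[1,99]).round(4),"cols",U.min(),U.max(),"n",len(O))
E
python3 - <<'E'
from h import *
s,ci,p=look("w9");d=ctrl.get_image("wrist")[1]
held(s,ci,p,d)
X=np.array([.6306,-.188,.01]);q=proj(ci,X);r=near(p,q,15);print(q,r,plane(ci,r[0],.0103) if r else 0)
cv2.imwrite("pics/c9.png",cv2.resize(p[150:350,220:420],(600,600)))
E
```

```text
time: 13.2
position: [0.6302, -0.1855, 0.1054]
tool_rot: [-0.004, 3.141, 0.002]
ft_force: [-0.1, -0.5, -0.2]
grip_width: 0.27
grip_force: 20.0
[ 0.6302 -0.1855  0.1054] [-4.000e-03  3.141e+00  2.000e-03] 13.2
held top z 0.1467 min x 0.6173 y [-0.1956 -0.1725] cols 296 343 n 1550
[314.70117365 235.01145149] (array([314.98156738, 234.69268799]), (30.75693130493164, 32.38889694213867), np.int32(796)) [ 0.63023604 -0.18774658  0.0103    ]
```

View pics/c9.png

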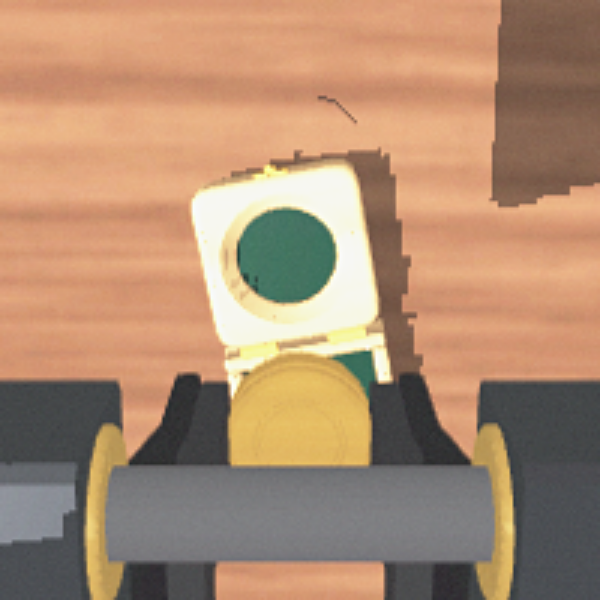

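```bash
python3 -m handwheel '[[0.018,0,0,0,0,0,0],[0.018,0,0,0,0,0,0],[0.018,0,0,0,0,0,0]]'; python3 - <<'E'
from h import *
for i in range(3):
    s,ci,p=look("w10");d=ctrl.get_image("wrist")[1];held(s,ci,p,d)
    r=near(p,(315,235),15);print(r[0],plane(ci,r[0],.0103))
E
```

```text
time: 13.68
position: [0.6302, -0.1879, 0.1053]
tool_rot: [-0.0, 3.142, 0.0]
ft_force: [-0.3, -0.0, -1.1]
grip_width: 0.272
grip_force: 20.0
[ 0.6302 -0.1879  0.1053] [-0.     3.142  0.   ] 13.675
held top z 0.1466 min x 0.6174 y [-0.1979 -0.1749] cols 296 350 n 1559
[317.88064575 234.6517334 ] [ 0.63018099 -0.1877374   0.0103    ]
[ 0.6302 -0.188   0.1053] [0.    3.142 0.   ] 13.775
held top z 0.1465 min x 0.6174 y [-0.198  -0.1748] cols 296 349 n 1560
[317.99227905 234.68067932] [ 0.6301798  -0.18770683  0.0103    ]
[ 0.6302 -0.188   0.1053] [0.    3.142 0.   ] 13.875
held top z 0.1465 min x 0.6174 y [-0.198  -0.1748] cols 296 349 n 1557
[317.99227905 234.68067932] [ 0.63017305 -0.18771717  0.0103    ]
```

```bash
python3 -m handwheel '[[0.018,0,-0.001,0.03,0,0,0],[0.018,0,0,0.04,0,0,0],[0.018,0,0,0.035,0,0,0],[0.018,0,0,0.015,0,0,0],[0.018,0,0,0.002,0,0,0],[0.018,0,0,0,0,0,0],[0.018,0,0,0,0,0,0]]'
```

```text
time: 14.85
position: [0.6313, -0.1893, -0.0153]
tool_rot: [-0.0, 3.139, -0.001]
ft_force: [-0.1, 0.0, -0.2]
grip_width: 0.276
grip_force: 20.0
```

```bash
python3 -m handwheel '[[0.045,0,0,0,0,0,0],[0.045,0,0,0,0,0,0],[0.045,0,0,0,0,0,0],[0.045,0,0,-0.03,0,0,0],[0.045,0,0,-0.05,0,0,0],[0.045,0,0,-0.05,0,0,0],[0.045,0,0,0,0,0,0],[0.045,0,0,0,0,0,0]]'; python3 - <<'E'
from h import *
s,ci,p=look("w11");d=ctrl.get_image("wrist")[1]
cv2.imwrite("pics/c11.png",cv2.resize(p[150:350,220:420],(600,600)))
q=proj(ci,np.array([.6302,-.1877,.021]));m=np.zeros((480,640),bool);v,u=np.round(q[::-1]).astype(int);m[v-18:v+19,u-18:u+19]=1
O,U,V=pts(ci,d,m);t=O[(O[:,2]>.018)];print(np.histogram(O[:,2],bins=np.arange(.004,.03,.002)));t=O[O[:,2]>.0185];print(t[:,:2].mean(0),t.min(0),t.max(0))
E
```

```text
time: 15.85
position: [0.6298, -0.1887, 0.1128]
tool_rot: [0.0, -3.141, -0.001]
ft_force: [-0.1, 0.0, -0.7]
grip_width: 0.519
grip_force: 0.0
[ 0.6298 -0.1887  0.1128] [ 0.000e+00 -3.141e+00 -1.000e-03] 15.85
(array([  0,   0,   5, 160,  92, 198, 204,  79,  55, 488,  76,   1]), array([0.004, 0.006, 0.008, 0.01 , 0.012, 0.014, 0.016, 0.018, 0.02 ,
       0.022, 0.024, 0.026, 0.028]))
[ 0.63092941 -0.18755002] [ 0.61456199 -0.20320595  0.01854256] [ 0.64751838 -0.17130306  0.02615949]
```

View pics/c11.png

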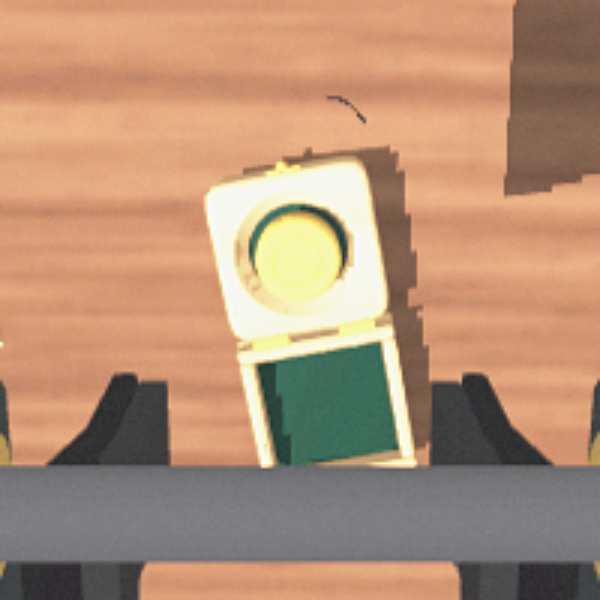

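The small weight is in its well at about (319,235), concentric, with its top 12 mm above the felt depth, so it is seated. Next is the medium weight.

```bash
python3 -m handwheel '[[0.06,0.03,0.045,0,0,0,0],[0.06,0.03,0.05,0,0,0,0],[0.06,0.0152,0.055,0,0,0,0],[0.06,0,0.055,0,0,0,0],[0.06,0,0.0235,0.03,0,0,0],[0.06,0,0,0.02,0,0,0],[0.06,0,0,0,0,0,0],[0.06,0,0,0,0,0,0],[0.06,0,0,0,0,0,0]]'; python3 - <<'E'
from h import *
s,ci,p=look("w12");d=ctrl.get_image("wrist")[1]
O,U,V=pts(ci,d,brass(p)&(np.arange(480)[:,None]<300)&(np.abs(np.arange(640)-320)<60))
for z in(.0485,.0345):
    m=abs(O[:,2]-z)<.002;q=O[m];print(z,m.sum(),q.min(0).round(4),q.max(0).round(4),((q.min(0)+q.max(0))/2).round(4))
E
```

```text
time: 17.08
position: [0.5557, 0.039, 0.0641]
tool_rot: [0.002, 3.14, 0.0]
ft_force: [0.3, 1.4, 0.4]
grip_width: 0.692
grip_force: 0.0
[0.5557 0.039  0.0641] [2.00e-03 3.14e+00 0.00e+00] 17.075
0.0485 1730 [0.5375 0.0258 0.0465] [0.5704 0.0583 0.0505] [0.5539 0.042  0.0485]
0.0345 632 [0.5333 0.0207 0.0325] [0.5709 0.0614 0.0365] [0.5521 0.041  0.0345]
```

```bash
python3 -m handwheel '[[0.06,0.0015,0.001,0.025,0,0,0],[0.06,0,0,0.02,0,0,0],[0.06,0,0,0.011,0,0,0],[0.06,0,0,0,0,0,0],[0.026,0,0,0,0,0,0],[0.026,0,0,0,0,0,0],[0.026,0,0,0,0,0,0],[0.026,0,0,0,0,0,0],[0.026,0,0,0,0,0,0],[0.026,0,0,0,0,0,0]]' 25
```

```text
time: 18.42
position: [0.5538, 0.0406, 0.0076]
tool_rot: [-0.0, 3.141, 0.0]
ft_force: [-0.0, -0.4, 3.0]
grip_width: 0.362
grip_force: 25.0
```

```bash
python3 -m handwheel '[[0.026,0,0,-0.02,0,0,0],[0.026,0,0,-0.055,0,0,0],[0.026,0,0.03,-0.025,0,0,0],[0.026,0,0.055,0,0,0,0],[0.026,-0.0228,0.055,0,0,0,0],[0.026,-0.03,0.0265,0,0,0,0],[0.026,0,0,0,0,0,0],[0.026,0,0,0,0,0,0],[0.026,0,0,0,0,0,0],[0.026,0,0,0,0,0,0],[0.026,0,0,0,0,0,0],[0.026,0,0,0,0,0,0]]'; python3 - <<'E'
from h import *
for i in range(2):
    s,ci,p=look("w13");d=ctrl.get_image("wrist")[1];held(s,ci,p,d)
r=near(p,proj(ci,np.array([.6068,.208,.01])),20);print(r,plane(ci,r[0],.0098) if r else 0)
print([ (c[0].round(),c[1][4]) for c in comps(green(p),60)])
E
```

```text
time: 19.92
position: [0.6062, 0.2069, 0.1075]
tool_rot: [0.0, 3.141, 0.0]
ft_force: [-0.1, -0.1, -0.7]
grip_width: 0.366
grip_force: 25.0
[0.6062 0.2069 0.1075] [0.    3.141 0.   ] 19.925
held top z 0.1498 min x 0.5901 y [0.1934 0.2238] cols 288 351 n 2400
[0.6062 0.207  0.1074] [0.    3.141 0.   ] 20.025
held top z 0.1497 min x 0.5902 y [0.1935 0.2239] cols 288 352 n 2404
(array([318.56430054, 234.30947876]), (39.32712936401367, 41.09846878051758), np.int32(1282)) [0.60656495 0.20785407 0.0098    ]
[(array([523.,  80.]), np.int32(2665)), (array([517., 168.]), np.int32(4133)), (array([319., 234.]), np.int32(1282))]
```

```bash
python3 -m handwheel '[[0.026,0,-0.001,0.03,0,0,0],[0.026,0,0,0.04,0,0,0],[0.026,0,0,0.035,0,0,0],[0.026,0,0,0.015,0,0,0],[0.026,0,0,0.005,0,0,0],[0.026,0,0,0,0,0,0],[0.026,0,0,0,0,0,0]]'
```

```text
time: 21.0
position: [0.6076, 0.2065, -0.0162]
tool_rot: [-0.0, 3.139, 0.002]
ft_force: [-0.0, 0.3, -1.2]
grip_width: 0.364
grip_force: 25.0
```

```bash
python3 -m handwheel '[[0.055,0,0,0,0,0,0],[0.055,0,0,0,0,0,0],[0.055,0,0,0,0,0,0],[0.055,0,0,-0.03,0,0,0],[0.055,0,0,-0.05,0,0,0],[0.055,0,0,-0.05,0,0,0],[0.055,0,0,0,0,0,0],[0.055,0,0,0,0,0,0],[0.055,0,0,0,0,0,0]]'; cat >> h.py <<'E'
def seated(ci,p,d,xy,rad,top):
    m=np.zeros((480,640),bool);v,u=np.round(proj(ci,np.array([*xy,top]))[::-1]).astype(int);m[max(v-35,0):v+36,max(u-35,0):u+36]=1
    O,U,V=pts(ci,d,m);r=np.hypot(O[:,0]-xy[0],O[:,1]-xy[1])
    t=O[(r<rad+.004)&(O[:,2]>top-.0015)];c=(np.percentile(t[:,:2],1,0)+np.percentile(t[:,:2],99,0))/2
    q=t[np.hypot(*(t[:,:2]-c).T)<rad-.003];A=np.c_[q[:,:2]-c,np.ones(len(q))];w=np.linalg.lstsq(A,q[:,2],rcond=None)[0]
    ex=np.percentile(t[:,:2],99,0)-np.percentile(t[:,:2],1,0)
    R_=O[(r>rad+.0075)&(r<rad+.011)];print("centre",c.round(4),"size",ex.round(4),"top z",w[2].round(4),"slope",w[:2].round(3),"case top",np.median(R_[:,2]).round(4))
E
python3 - <<'E'
from h import *
s,ci,p=look("w14");d=ctrl.get_image("wrist")[1]
seated(ci,p,d,(.6066,.2079),.0165,.022)
E
```

```text
time: 22.12
position: [0.605, 0.2057, 0.1104]
tool_rot: [0.0, -3.139, 0.002]
ft_force: [0.3, -0.4, 0.0]
grip_width: 0.633
grip_force: 0.0
[0.605  0.2057 0.1104] [ 0.000e+00 -3.139e+00  2.000e-03] 22.125
centre [0.607  0.2081] size [0.0305 0.0305] top z 0.0231 slope [-0.003 -0.003] case top 0.0171
```

```bash
python3 -m handwheel '[[0.075,0.03,-0.045,0,0,0,0],[0.075,0.022,-0.05,0,0,0,0],[0.075,0,-0.05,0,0,0,0],[0.075,0,-0.0205,0.03,0,0,0],[0.075,0,0,0.0325,0,0,0],[0.075,0,0,0,0,0,0],[0.075,0,0,0,0,0,0],[0.075,0,0,0,0,0,0],[0.075,0,0,0,0,0,0]]'; python3 - <<'E'
from h import *
s,ci,p=look("w15");d=ctrl.get_image("wrist")[1]
O,U,V=pts(ci,d,brass(p)&(np.arange(480)[:,None]<300)&(np.abs(np.arange(640)-320)<70))
m=abs(O[:,2]-.0345)<.003;q=O[m];print(m.sum(),np.percentile(q,1,0).round(4),np.percentile(q,99,0).round(4),np.median(q,0).round(4))
E
```

```text
time: 23.35
position: [0.5551, 0.041, 0.0508]
tool_rot: [-0.001, 3.14, 0.001]
ft_force: [0.1, 0.0, 0.2]
grip_width: 0.864
grip_force: 0.0
[0.5551 0.041  0.0508] [-1.00e-03  3.14e+00  1.00e-03] 23.35
2960 [0.5343 0.0219 0.0331] [0.5731 0.0603 0.0372] [0.5532 0.041  0.0358]
```

```bash
python3 -m handwheel '[[0.075,0.001,-0.001,0.03,0,0,0],[0.075,0,0,0.02,0,0,0],[0.075,0,0,0.01,0,0,0],[0.075,0,0,0,0,0,0],[0.035,0,0,0,0,0,0],[0.035,0,0,0,0,0,0],[0.035,0,0,0,0,0,0],[0.035,0,0,0,0,0,0],[0.035,0,0,0,0,0,0],[0.035,0,0,0,0,0,0]]' 30
```

```text
time: 24.7
position: [0.5535, 0.0396, -0.01]
tool_rot: [0.0, 3.141, 0.0]
ft_force: [-0.6, 0.7, 2.2]
grip_width: 0.469
grip_force: 30.0
```

```bash
python3 -m handwheel '[[0.035,0,0,-0.02,0,0,0],[0.035,0,0,-0.05,0,0,0],[0.035,0,0,-0.05,0,0,0],[0.035,0.01,0.05,0,0,0,0],[0.035,0.011,0.05,0,0,0,0],[0.035,0.011,0.05,0,0,0,0],[0.035,0.011,0.05,0,0,0,0],[0.035,0.011,0.05,0,0,0,0],[0.035,0.011,0.05,0,0,0,0],[0.035,0.0085,0.032,0,0,0,0],[0.035,0,0,0,0,0,0],[0.035,0,0,0,0,0,0]]'; python3 -m handwheel '[[0.035,0,0,0,0,0,0],[0.035,0,0,0,0,0,0],[0.035,0,0,0,0,0,0]]'; python3 - <<'E'
from h import *
for i in range(2):
    s,ci,p=look("w16");d=ctrl.get_image("wrist")[1];held(s,ci,p,d)
r=near(p,proj(ci,np.array([.4803,.372,.01])),20);print(r,plane(ci,r[0],.0093) if r else 0)
E
```

```text
time: 26.2
position: [0.4798, 0.3702, 0.109]
tool_rot: [-0.001, -3.141, 0.003]
ft_force: [0.5, -0.1, -3.0]
grip_width: 0.474
grip_force: 30.0
time: 26.58
position: [0.4801, 0.371, 0.1099]
tool_rot: [0.002, 3.141, 0.0]
ft_force: [0.2, -0.9, -2.5]
grip_width: 0.469
grip_force: 30.0
[0.4801 0.371  0.1099] [2.000e-03 3.141e+00 0.000e+00] 26.575
held top z 0.1559 min x 0.4602 y [0.3534 0.3919] cols 278 361 n 3487
[0.4799 0.3713 0.1099] [1.000e-03 3.141e+00 0.000e+00] 26.675
held top z 0.1559 min x 0.4601 y [0.3537 0.3922] cols 278 361 n 3483
(array([317.82312012, 233.61534119]), (48.22080993652344, 50.667137145996094), np.int32(1854)) [0.4803106  0.37144019 0.0093    ]
```

```bash
python3 -m handwheel '[[0.035,0,-0.0012,0.03,0,0,0],[0.035,0,0,0.04,0,0,0],[0.035,0,0,0.035,0,0,0],[0.035,0,0,0.015,0,0,0],[0.035,0,0,0.0075,0,0,0],[0.035,0,0,0,0,0,0],[0.035,0,0,0,0,0,0],[0.035,0,0,0,0,0,0]]'
```

```text
time: 27.78
position: [0.4804, 0.3708, -0.0168]
tool_rot: [-0.0, 3.14, 0.002]
ft_force: [0.0, -1.2, -1.8]
grip_width: 0.475
grip_force: 30.0
```

```bash
python3 -m handwheel '[[0.065,0,0,0,0,0,0],[0.065,0,0,0,0,0,0],[0.065,0,0,0,0,0,0],[0.065,0,0,-0.03,0,0,0],[0.065,0,0,-0.05,0,0,0],[0.065,0,0,-0.05,0,0,0],[0.065,0,0,0,0,0,0],[0.065,0,0,0,0,0,0],[0.065,0,0,0,0,0,0]]'; python3 - <<'E'
from h import *
s,ci,p=look("w17");d=ctrl.get_image("wrist")[1]
seated(ci,p,d,(.4803,.3718),.021,.024)
E
```

```text
time: 28.9
position: [0.4788, 0.3696, 0.1105]
tool_rot: [0.0, -3.139, 0.003]
ft_force: [0.1, 0.6, -1.0]
grip_width: 0.75
grip_force: 0.0
[0.4788 0.3696 0.1105] [ 0.000e+00 -3.139e+00  3.000e-03] 28.9
centre [0.4806 0.372 ] size [0.0392 0.039 ] top z 0.0251 slope [-0.001  0.   ] case top 0.0172
```

```bash
python3 -m handwheel '[[0.04,0.002,-0.04,-0.01,0,0,0],[0.04,0.002,-0.05,0,0,0,0],[0.04,0.002,-0.05,0,0,0,0],[0.04,0.002,-0.05,0,0,0,0],[0.04,0.002,-0.05,0,0,0,0],[0.04,0.002,-0.05,0,0,0,0],[0.04,0.002,-0.05,0,0,0,0],[0.04,0.002,-0.05,0,0,0,0],[0.04,0.002,-0.05,0,0,0,0],[0.04,0.002,-0.05,0,0,0,0],[0.04,0,-0.048,0,0,0,0],[0.04,0,0,0,0,0,0]]'; python3 -m handwheel '[[0.04,0,0,0,0,0,0],[0.04,0,0,0,0,0,0],[0.04,0,0,0,0,0,0]]';python3 - <<'E'
from h import *
s,ci,p=look("w18");d=ctrl.get_image("wrist")[1]
seated(ci,p,d,(.459,-.1662),.008,.021)
E
python3 -m handwheel '[[0.04,-0.05,-0.007,0,0,0,0],[0.04,-0.05,-0.007,0,0,0,0],[0.04,-0.05,-0.006,0,0,0,0],[0.04,-0.02,0,0,0,0,0],[0.04,0,0,0,0,0,0],[0.04,0,0,0,0,0,0],[0.04,0,0,0,0,0,0],[0.04,0,0,0,0,0,0]]';python3 - <<'E'
from h import *
s,ci,p=look("w19");d=ctrl.get_image("wrist")[1]
seated(ci,p,d,(.6302,-.1877),.0125,.021)
a=cv2.imread("pics/w18.png")[150:350,220:420];b=p[150:350,220:420];cv2.imwrite("pics/fin.png",cv2.resize(np.hstack([a,b]),(800,400)))
E
```

```text
time: 30.5
position: [0.4586, -0.172, 0.1219]
tool_rot: [-0.012, -3.141, 0.003]
ft_force: [0.1, 0.2, 0.0]
grip_width: 0.457
grip_force: 0.0
time: 30.88
position: [0.4599, -0.1665, 0.1221]
tool_rot: [0.003, -3.141, -0.001]
ft_force: [0.2, -1.0, -0.3]
grip_width: 0.462
grip_force: 0.0
[ 0.4599 -0.1665  0.1221] [ 3.000e-03 -3.141e+00 -1.000e-03] 30.875
centre [ 0.4586 -0.1671] size [0.0156 0.0145] top z 0.022 slope [-0.068 -0.023] case top 0.0171
time: 31.98
position: [0.6293, -0.1877, 0.1228]
tool_rot: [0.001, 3.141, 0.001]
ft_force: [-0.6, -0.1, 0.5]
grip_width: 0.459
grip_force: 0.0
[ 0.6293 -0.1877  0.1228] [1.000e-03 3.141e+00 1.000e-03] 31.975
centre [ 0.6302 -0.1873] size [0.0236 0.0235] top z 0.0221 slope [0.001 0.009] case top 0.0171
```

View pics/fin.png

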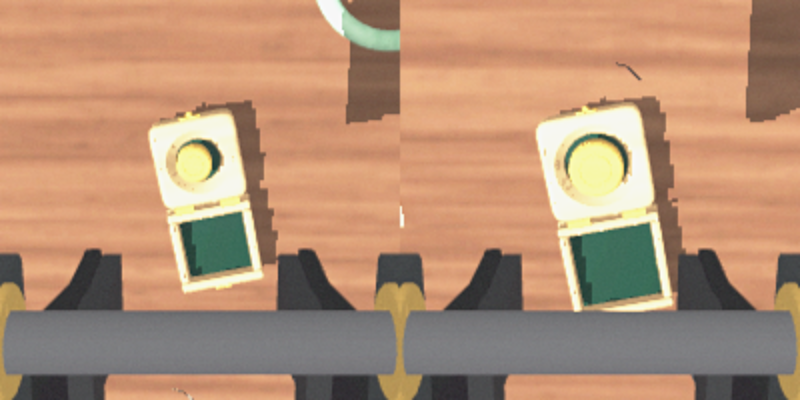

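Both remaining weights lie in their wells with tops 5 mm above the case, as they should, so I'm handing in.

```bash
python3 -c "
from bench import ctrl
print(ctrl.close_job())"
```

```text
the job is handed in; nothing more can be done
None
```

All four weights measured flat and centred within about 1 mm in their own wells (tops 5–8 mm above the cases, matching the given sizes), nothing moved near the bangle, and I handed the job in at about 32 s; it returned no verdict.

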